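# Second row of heat sinks in the parts tray

### The arm

A 6-joint arm with a two-finger parallel gripper is mounted at the origin on the work surface. World frame = base frame: x ahead of the robot, y to its left, z up, the work surface at z = 0. Lengths are in m, angles in rad, forces in N, time in s.
With the tool pointing down it reaches from about 0.35 to 0.775 m from the base axis. Payload 5.5 kg.
Tool frame: the origin (TCP) lies between the finger pads; the fingertips stand 19 mm ahead of it and the grasp point (between the pads) is the TCP; z points along the fingers, x is the direction in which the jaws open and shut, and the axes are right-handed (so a half turn about z gives the same grasp; the last joint's range is limited). The gripper opens to 85 mm and grips with 20 to 120 N. Pads are 22 mm wide; open, the fingers measure 114 mm over their backs; the gripper's body (76 mm by 85 mm) begins 54 mm behind the grasp point. The pads swing forward as they close: fully open they stand 13 mm farther back than shut.
Start: joints at [-1.452, 0.313, 0.046, 1.304, 0, 1.431], TCP at [0.147, -0.556, 0.25] pointing down, gripper open.
Joint ranges: [-2.76, 2.76], [-0.86, 1.69], [-1.03, 1.26], [-2.2, 2.34], [-1.47, 1.5], [-3.14, 3.14]. Speed limits (rad/s): [2.57, 2.57, 3.14, 3.14, 3.14, 3.14].

### API

Orientations are given as a unit quaternion [w, x, y, z].
In Python, from workcell import env gives the robot as it stands. The module is installed in compiled form; this text tells all that it offers.
- The arm moves only by the tool carry_out, never from a script. Its argument "steps" is a list of rows, each a list of 7 numbers: the gripper command: -1 is shut, 1 is fully open, values between are in proportion, then the shift along the tool's x, y, z in m, then the turn, a rotation vector about the tool's x, y, z in rad. A call has 1 to 20 rows; each row shifts and turns the commanded pose from where the row before left it, along the tool's axes as they then stand; what a row does not reach is not made up. A row lasts 1/8 s, in which the tool goes at most 62.5 mm and 10.7 degrees, less where a joint would pass 70% of its speed; a pose out of reach is approached as far as the arm can. A call with a gripper value outside its range is refused whole. The fingers move at their own pace and stop on an object; "grip_force" is the grip in N (left out, the last holds). Time passes only in rows, so rows that do not move let the fingers close. It gives the time, the measured TCP pose, the force and the opening at its end, in the units of the state.
- env.get_state(): the state, without advancing time (a new reading comes with each control period).
- env.read_camera(name): name is "side" or "top" or "wrist"; returns a dict with "color" (384x512x3 uint8, red, green, blue), "K" (3x3 intrinsics, pixels), "R" (3x3) and "t" (3): a world point X has camera coordinates R X + t. Camera axes: x right, y down, z forward; pixel columns grow to the right and rows downward; lengths in m; the calibration is good to about 2 mm. A picture is of the moment at which its call begins. There is no depth.
- env.hand_in(): hands the job in, once; it reports no verdict.
The state is a dict: "clock": time; "joint_pos": joint angles; "qvel": joint speeds; "tau": joint torques, N m; "tcp_pos": TCP position; "orientation": TCP orientation; "wrist_force": force on the tool from outside, world axes, zero at the start; "ft_torque": the same for the moment, N m; "finger_gap": finger opening in m.
Only numpy, scipy, OpenCV 4.12 (cv2) and the standard library are available. Lean on these libraries where they do the work, as an engineer would, in place of code of your own. Each camera call takes 0.05 s, during which the arm holds its last target. There are 200 camera calls.

### The job

Three finned heat sinks lie on their sides on the bench. Stand them in the tray, base down and fins up, as a second straight row on the free grey strip: fins running along the strip like the finished row's, the first pushed right up against the tray's left end wall (left as the robot sees it) and each next one close up to the one before, with no gaps. Do not disturb the finished row or the screwdriver.

Things in the scene. Friction and masses are not known exactly. Their poses are not given: they have to be found in the camera images.
- tray: low black tray fixed to the bench, 166 x 166 mm outside, 160 x 160 inside, floor 3 mm thick, lip 3 mm thick rising 12 mm above the floor. Origin under its centre at bench height; +x points to its end wall (on its left as seen from the robot), +y towards the robot, z up. Two flat grey strips 36 mm wide run along x on its floor: y = -62 mm (finished row, far side) and y = +22 mm (free).
- row_end (a point): point on the tray floor (3 mm above the bench) at the foot of the end wall's inner face, on the centre line of the free strip, where the new row begins; axes as the tray's.
- sink1: aluminium heat sink, a 34 x 36 x 40 mm block, about 60 g: base plate 7 mm thick, five fins 3 mm thick. Origin at the block's centre; +x points from base to fin tips (17 mm each way), y across the fins (18 mm each way, flat sides good to grip), z along the fins (20 mm each way). Starts on its fin ends, z up, centre 20 mm above the bench, fin tips facing roughly left, towards the tray.
- sink2: a heat sink just like sink1, same axes; starts lying the same way elsewhere on the bench.
- sink3: a heat sink just like sink1, same axes; starts lying the same way elsewhere on the bench.
- done1: a heat sink just like sink1, already standing base down, fins up, in the finished row along the tray's far wall; its +x is up. To be left alone.
- done2: a heat sink just like sink1, already standing base down, fins up, in the finished row along the tray's far wall; its +x is up. To be left alone.
- done3: a heat sink just like sink1, already standing base down, fins up, in the finished row along the tray's far wall; its +x is up. To be left alone.
- screwdriver: screwdriver, 170 mm long, lying on the bench, not part of the job. To be left alone.
Things that resemble listed ones, but are neither listed nor needed, are in the scene too. Leave any purple or red look-alike of the sink3 alone.

How it is judged:
At the end, for the whole second after the job is handed in: All three rest released on the tray floor, fins up and along the strip (both within 5 degrees), centred on the free strip within 5 mm, one per place from the end wall: centres 20, 60 and 100 mm from it, the first within 2 mm, the second 3.5 mm, the third 5 mm (angle between each of sink1, sink2, sink3's own x axis and vertical below 0.09 rad and angle between the z axis of each of sink1, sink2, sink3 and the x axis of tray, either way round below 0.09 rad and y of sink1 in the frame of tray between 0.017 and 0.027 m and z of each of sink1, sink2, sink3 in the frame of tray below 0.0225 m and linear speed of each of sink1, sink2, sink3 below 0.01 m/s and contact force between each of sink1, sink2, sink3 and the fingers below 0.05 N and y of sink2 in the frame of tray between 0.017 and 0.027 m and y of sink3 in the frame of tray between 0.017 and 0.027 m and (x of sink1 in the frame of tray between 0.058 and 0.062 m or x of sink2 in the frame of tray between 0.058 and 0.062 m or x of sink3 in the frame of tray between 0.058 and 0.062 m) and (x of sink1 in the frame of tray between 0.0165 and 0.022 m or x of sink2 in the frame of tray between 0.0165 and 0.022 m or x of sink3 in the frame of tray between 0.0165 and 0.022 m) and (x of sink1 in the frame of tray between -0.025 and -0.018 m or x of sink2 in the frame of tray between -0.025 and -0.018 m or x of sink3 in the frame of tray between -0.025 and -0.018 m)); the robot touches nothing.
It fails at once if the finished row is disturbed (a piece moved more than 6 mm) (distance of any of done1, done2, done3 from where it was at the start of the episode above 0.006 m).
It fails at once if the screwdriver is pushed aside (more than 30 mm) (distance of screwdriver from where it was at the start of the episode above 0.03 m).
It also fails if it takes over 72 s, if anything falls off the work surface, if the arm or the gripper's body presses on something with over 40 N, if the wrist force passes 120 N, or if a joint passes its speed limit or range.

## Working session

There is one attempt and no reset: what is moved stays moved. The work goes in short steps, Python scripts to look and compute and a tool call to move; the robot and the scene stay as the last step left them, time stands still between calls to the robot, and variables do not carry over. Pictures are saved under pics/ and viewed, about 8 in all and at most 12, crops included, and the job is handed in when it is done.

Besides the shell and the picture viewer there is one more tool, called after ">>>" as a command line: name --pt "numbers of a row" for each row, then --argument value for the rest. carry_out: Moves the arm, as the interface text tells. Its arguments: {"type":"object","properties":{"steps":{"type":"array","items":{"type":"array","items":{"type":"number"}}},"grip_force":{"type":"number"}},"required":["steps"]}

```bash
mkdir -p pics; cat > h.py <<'E'
from workcell import env
import numpy as np, cv2
def shot(n,f=None):
    c=env.read_camera(n)
    if f: cv2.imwrite('pics/'+f,c['color'][:,:,::-1])
    return c
def px2w(c,u,v,z):
    K,R,t=map(np.array,(c['K'],c['R'],c['t'])); d=R.T@np.linalg.inv(K)@np.array([u,v,1.]); o=-R.T@t
    return o+d*(z-o[2])/d[2]
def w2px(c,X):
    p=np.array(c['K'])@(np.array(c['R'])@np.array(X)+np.array(c['t'])); return p[:2]/p[2]
E
python3 - <<'E'
from h import *
a=shot('top','top1.png');b=shot('side','side1.png')
for c in (a,b):print(c['K'],np.round(c['R'],3),c['t'], -np.array(c['R']).T@c['t'])
print(env.get_state())
E
```

```text
[[398.31348686   0.         254.93358986]
 [  0.         398.31348686 192.69977784]
 [  0.           0.           1.        ]] [[ 0.    -0.999  0.033]
 [-0.993 -0.004 -0.121]
 [ 0.121 -0.032 -0.992]] [-0.03058584  0.57000553  0.93179841] [0.45334658 0.00198989 0.99426505]
[[451.63415319   0.         252.05060914]
 [  0.         451.63415319 186.97181927]
 [  0.           0.           1.        ]] [[ 0.958 -0.288 -0.006]
 [-0.213 -0.694 -0.688]
 [ 0.194  0.66  -0.726]] [-0.53124918  0.14764489  0.88133412] [ 0.36938912 -0.63215699  0.73804048]
{'clock': 0.1, 'joint_pos': array([-1.45162140e+00,  3.13926742e-01,  4.50925455e-02,  1.30358697e+00,
       -9.17999223e-06,  1.43117765e+00]), 'qvel': array([ 4.36806939e-06, -2.67127501e-03,  2.36838497e-03, -5.24732136e-04,
        7.15656526e-04, -1.12075786e-03]), 'tau': array([ 2.97005667e-03, -4.81726563e+01,  2.99244153e+01,  1.28189806e-02,
       -8.39461995e-05,  3.08669314e-06]), 'tcp_pos': array([ 0.14707831, -0.55543775,  0.24949717]), 'orientation': array([-5.77096924e-04,  7.92437285e-01, -6.09952859e-01, -5.71843760e-04]), 'wrist_force': array([-0.19210507, -0.52184044, -0.46437611]), 'ft_torque': array([-0.01905334, -0.04598223, -0.00313038]), 'finger_gap': 0.08529801164310959}
```

View pics/top1.png

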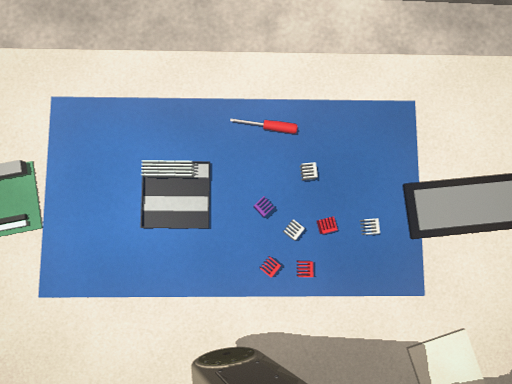

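View pics/side1.png

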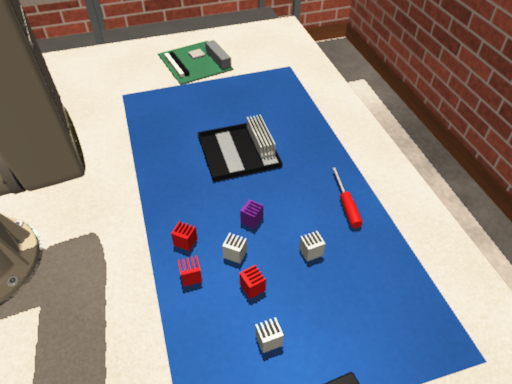

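The top view shows three silver sinks at (309,171), (294,230) and (371,226). The look-alikes are purple at (264,207) and red at (328,225), (270,267) and (305,268). The three silver ones fit the description, being bare aluminium. I'll confirm that in a crop and measure.

```bash
python3 - <<'E'
from h import *
a=shot('top');im=a['color']
hsv=cv2.cvtColor(im,cv2.COLOR_RGB2HSV)
m=((hsv[...,1]<90)&(hsv[...,2]>110)).astype(np.uint8)
m[:, :250]=0;m[:150]=0;m[290:]=0;m[:,400:]=0
n,l,s,c=cv2.connectedComponentsWithStats(cv2.morphologyEx(m,cv2.MORPH_CLOSE,np.ones((5,5))))
for i in range(1,n):
    if s[i,4]<60: continue
    p=np.argwhere(l==i)[:,::-1].astype(np.float32); r=cv2.minAreaRect(p)
    print(s[i],c[i].round(1),r,px2w(a,*r[0],0.03).round(4))
# tray dark/grey
for n_,uv in dict(TL=(143,161),TR=(211,162),BR=(211,228),BL=(143,228)).items(): print(n_,px2w(a,*uv,.015).round(4))
g=m*0
cr=cv2.resize(im[150:290,135:400],None,fx=3,fy=3,interpolation=cv2.INTER_CUBIC)
cv2.imwrite('pics/crop1.png',cr[:,:,::-1])
E
```

```text
[300 162  18  18 264] [308.3 170.2] ((308.2467041015625, 170.10043334960938), (15.727481842041016, 17.115201950073242), 82.40535736083984) [ 0.6274 -0.1612  0.03  ]
[283 219  22  21 259] [293.8 229.5] ((293.7804870605469, 229.52439880371094), (15.617377281188965, 16.71059226989746), 38.65980529785156) [ 0.4813 -0.1237  0.03  ]
[360 218  20  17 293] [370.  226.2] ((369.8762512207031, 226.2623748779297), (16.020099639892578, 18.408187866210938), 84.2894058227539) [ 0.4894 -0.31    0.03  ]
[296 261  17  17  82] [300.3 271.1] ((304.0, 269.0), (16.0, 16.0), 0.0) [ 0.3872 -0.1471  0.03  ]
TL [0.6505 0.2476 0.015 ]
TR [0.6491 0.0795 0.015 ]
BR [0.4852 0.0773 0.015 ]
BL [0.485 0.242 0.015]
```

View pics/crop1.png

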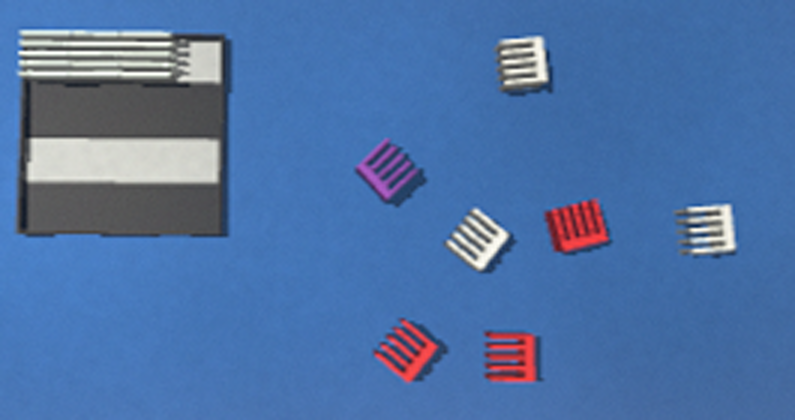

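```bash
cat >> h.py <<'E'
from scipy.spatial.transform import Rotation as Ro
def pose():
    s=env.get_state(); q=s['orientation']; return np.array(s['tcp_pos']),Ro.from_quat([q[1],q[2],q[3],q[0]]),s
def ori(yaw,a,s=-1):
    """tips heading yaw (world), tool leaning a off vertical: approach=-cos a z - sin a t ; tool x = s*sink y"""
    t=np.array([np.cos(yaw),np.sin(yaw),0]);Z=np.array([0,0,1.]);z=-np.cos(a)*Z-np.sin(a)*t;x=s*np.cross(Z,t)
    return Ro.from_matrix(np.c_[x,np.cross(z,x),z])
def plan(P,R,turnfirst=True):
    p,r,_=pose(); w=(r.inv()*R).as_rotvec()
    f=R if turnfirst else r
    print('turn',w.round(4),'deg',np.degrees(np.linalg.norm(w)).round(1),'| shift',f.inv().apply(np.array(P)-p).round(4),'turnfirst' if turnfirst else 'shiftfirst')
E
python3 - <<'E'
from h import *
c=shot('wrist'); p,r,s=pose()
print('cam in tool', r.inv().apply(-np.array(c['R']).T@c['t']-p), (r.inv().as_matrix()@np.array(c['R']).T).round(3), c['K'][0])
plan([.627,-.161,.25],ori(np.pi/2,0))
E
```

```text
cam in tool [ 0.00141964 -0.07548873 -0.12340874] [[ 1.     0.001 -0.001]
 [-0.     0.954  0.299]
 [ 0.001 -0.299  0.954]] [328.76858477   0.         252.03062582]
turn [-9.000e-04  8.000e-04 -1.312e+00] deg 75.2 | shift [ 4.799e-01 -3.946e-01 -3.000e-04] turnfirst
```

>>> carry_out --pt "1 0 0 0 0 0 -0.164" --pt "1 0 0 0 0 0 -0.164" --pt "1 0 0 0 0 0 -0.164" --pt "1 0 0 0 0 0 -0.164" --pt "1 0 0 0 0 0 -0.164" --pt "1 0 0 0 0 0 -0.164" --pt "1 0 0 0 0 0 -0.164" --pt "1 0 0 0 0 0 -0.164" --pt "1 0.04 -0.0385 0.003 0 0 0" --pt "1 0.04 -0.0385 0.003 0 0 0" --pt "1 0.04 -0.0385 0.003 0 0 0" --pt "1 0.04 -0.0385 0.003 0 0 0" --pt "1 0.04 -0.0385 0.003 0 0 0" --pt "1 0.04 -0.0385 0.003 0 0 0" --pt "1 0.04 -0.0385 0.003 0 0 0" --pt "1 0.04 -0.0385 0.003 0 0 0" --pt "1 0.04 -0.0385 0.003 0 0 0" --pt "1 0.04 -0.0385 0.003 0 0 0" --grip_force 50

```text
clock: 2.45
tcp_pos: [0.5483, -0.1694, 0.2201]
orientation: [0.0, 1.0, 0.0, 0.0]
wrist_force: [1.4, -0.6, -0.0]
finger_gap: 0.0858
```

```bash
python3 - <<'E'
from h import *
c=shot('wrist','w1.png'); p,r,s=pose(); print(p,s['clock'],s['joint_pos'].round(2))
im=c['color'];np.savez('w1.npz',**c)
cv2.imwrite('pics/w1b.png',cv2.resize(im,(800,600),interpolation=cv2.INTER_CUBIC)[:,:,::-1])
E
```

```text
[ 0.55211752 -0.16493156  0.21945774] 2.5 [-0.43  0.32 -0.01  1.23  0.    1.13]
```

View pics/w1b.png

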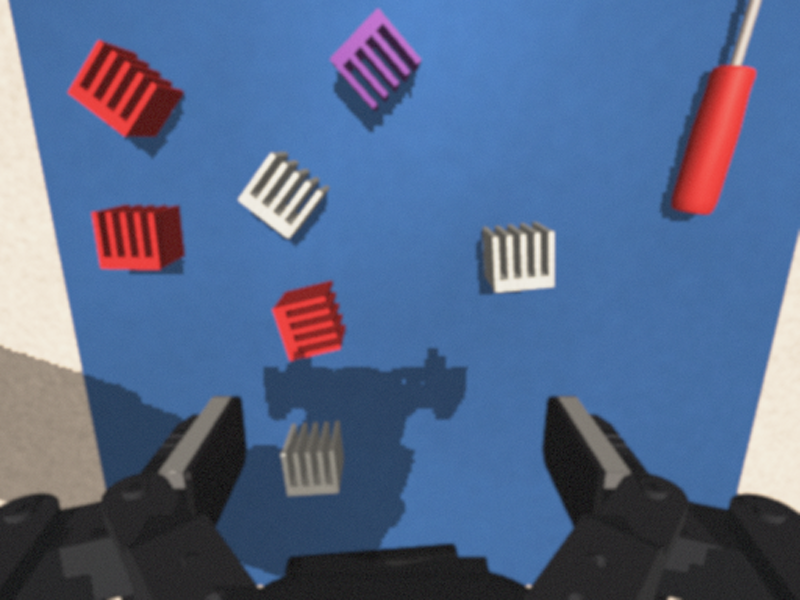

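A is at (518,260) with tips up the image (world +y). B is at (283,195) with its base lower-left and tips up-right. C is at (312,460), in shadow with tips up. All three are bare aluminium, so they are the ones meant. Next I measure their top faces at z = 40 mm.

```bash
cat >> h.py <<'E'
def face(c,uv,z=.04,rad=34,k=.72,Xc=None):
    "bright top face near pixel uv (512 image): rect on plane z"
    im=c['color'].astype(int); v=im.min(2); u0,v0=map(int,uv)
    w=np.zeros(v.shape,bool); w[max(0,v0-rad):v0+rad,max(0,u0-rad):u0+rad]=1
    th=np.percentile(v[w],97)*k
    m=(w&(v>th)).astype(np.uint8)
    n,l,s,_=cv2.connectedComponentsWithStats(m); i=1+np.argmax(s[1:,4]); q=np.argwhere(l==i)[:,::-1]
    # pixel borders: use subpixel corners of contour
    W=np.array([px2w(c,*a,z)[:2] for a in q])*1000
    r=cv2.minAreaRect(W.astype(np.float32)); b=cv2.boxPoints(r)
    px=np.array([w2px(c,[*(x/1000),z]) for x in b]).round(1)
    print('n',s[i,4],'centre',np.round(r[0],1),'size',np.round(r[1],1),'ang',round(r[2],1),'box',b.round(1).tolist(),'px',px.tolist()); return r
E
python3 - <<'E'
from h import *
c=dict(np.load('w1.npz')); f=512/800
for n,uv in dict(A=(518,260),B=(283,195),C=(312,460)).items():
    u=(uv[0]*f,uv[1]*f)
    print(n); [face(c,u,k=k) for k in (.75,.85)]
for uv in [(485,232),(554,228),(555,288),(495,292)]: print(px2w(c,uv[0]*f,uv[1]*f,.04)[:2].round(4))
E
```

```text
A
n 803 centre [ 625.8 -163.3] size [36.2 34.1] ang 5.8 box [[606.0999755859375, -148.1999969482422], [609.5, -182.10000610351562], [645.5, -178.5], [642.0999755859375, -144.5]] px [[314.9, 151.7], [316.4, 186.7], [354.3, 183.1], [354.0, 147.8]]
n 664 centre [ 626.  -163.2] size [35.7 33.8] ang 5.6 box [[606.5999755859375, -148.10000610351562], [609.9000244140625, -181.6999969482422], [645.4000244140625, -178.1999969482422], [642.0999755859375, -144.60000610351562]] px [[315.4, 151.6], [316.8, 186.4], [354.2, 182.9], [354.0, 147.9]]
B
n 905 centre [ 480.9 -124.1] size [34.5 36.5] ang 50.9 box [[455.8999938964844, -126.0], [484.20001220703125, -149.0], [505.8999938964844, -122.19999694824219], [477.6000061035156, -99.19999694824219]] px [[151.2, 127.4], [183.9, 152.5], [206.0, 123.2], [173.0, 96.8]]
n 748 centre [ 480.8 -124.1] size [33.9 35.9] ang 50.8 box [[456.20001220703125, -125.9000015258789], [484.0, -148.60000610351562], [505.5, -122.30000305175781], [477.70001220703125, -99.69999694824219]] px [[151.6, 127.4], [183.7, 152.1], [205.6, 123.4], [173.1, 97.3]]
C
n 771 centre [ 488.6 -301.5] size [37.2 56.8] ang 4.6 box [[467.70001220703125, -274.70001220703125], [472.29998779296875, -331.29998779296875], [509.3999938964844, -328.20001220703125], [504.8999938964844, -271.70001220703125]] px [[175.6, 271.8], [183.3, 317.4], [217.1, 315.1], [211.0, 269.3]]
n 571 centre [ 488.4 -301.8] size [36.5 55.2] ang 4.5 box [[468.1000061035156, -275.70001220703125], [472.3999938964844, -330.79998779296875], [508.79998779296875, -327.8999938964844], [504.5, -272.79998779296875]] px [[175.9, 272.7], [183.4, 317.0], [216.5, 314.8], [210.6, 270.3]]
[ 0.6017 -0.1452]
[ 0.6425 -0.1428]
[ 0.6466 -0.1797]
[ 0.6099 -0.1822]
```

```bash
cat >> h.py <<'E'
def pick(C,yawdeg,adeg,d=.010,back=0,z=.02):
    R=ori(np.radians(yawdeg),np.radians(adeg)); ap=R.apply([0,0,1]); return np.array([*C,z])-(d+back)*ap,R
E
python3 - <<'E'
from h import *
plan(*pick((.626,-.1633),95.7,40,back=.08))
E
```

```text
turn [-0.7004  0.0299 -0.0916] deg 40.5 | shift [ 0.0737 -0.1238  0.0665] turnfirst
```

>>> carry_out --pt "1 0 0 0 -0.1401 0.006 -0.0183" --pt "1 0 0 0 -0.1401 0.006 -0.0183" --pt "1 0 0 0 -0.1401 0.006 -0.0183" --pt "1 0 0 0 -0.1401 0.006 -0.0183" --pt "1 0 0 0 -0.1401 0.006 -0.0183" --pt "1 0.0184 -0.031 0.0166 0 0 0" --pt "1 0.0184 -0.031 0.0166 0 0 0" --pt "1 0.0184 -0.031 0.0166 0 0 0" --pt "1 0.0184 -0.031 0.0166 0 0 0" --pt "1 0 0 0 0 0 0"

```text
clock: 3.75
tcp_pos: [0.6138, -0.1116, 0.0859]
orientation: [0.343, 0.938, 0.047, 0.012]
wrist_force: [-0.6, -0.4, 0.0]
finger_gap: 0.0852
```

```bash
python3 - <<'E'
from h import *
plan(*pick((.626,-.1633),95.7,40))
c=shot('wrist','w2.png'); p,r,s=pose(); print(p,s['joint_pos'].round(2),w2px(c,[.626,-.1633,.02]))
E
```

```text
turn [0.0017 0.0096 0.0031] deg 0.6 | shift [ 0.007  -0.002   0.0743] turnfirst
[ 0.61420297 -0.11227482  0.08786845] [-0.02  0.51 -0.26  0.71 -0.7   1.42] [264.97606134 206.4490782 ]
```

View pics/w2.png

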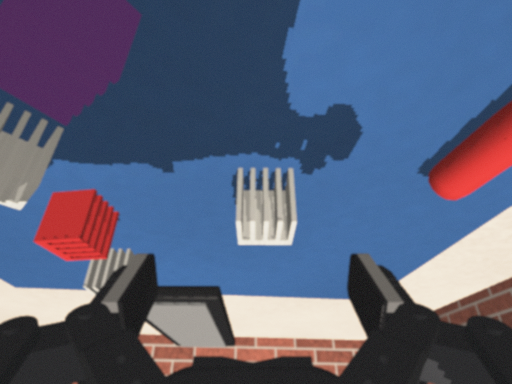

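>>> carry_out --pt "1 0.007 -0.002 0.018 0.0017 0.0096 0.0031" --pt "1 0 0 0.019 0 0 0" --pt "1 0 0 0.019 0 0 0" --pt "1 0 0 0.0185 0 0 0" --pt "1 0 0 0 0 0 0" --pt "-0.6 0 0 0 0 0 0" --pt "-0.6 0 0 0 0 0 0" --pt "-0.6 0 0 0 0 0 0" --pt "-0.6 0 0 0 0 0 0" --pt "-0.6 0 0 0 0 0 0" --pt "-0.6 0 0 0 0 0 0" --grip_force 50

```text
clock: 5.18
tcp_pos: [0.6274, -0.1576, 0.032]
orientation: [0.342, 0.938, 0.045, 0.02]
wrist_force: [-1.4, 2.2, 6.2]
finger_gap: 0.0349
```

```bash
python3 - <<'E'
from h import *
plan(*pick((.626,-.1633),95.7,40)); p,r,s=pose(); print(p,s['finger_gap'],s['wrist_force'],s['clock'])
E
```

```text
turn [ 0.0022 -0.005  -0.0052] deg 0.4 | shift [-0.0019 -0.0035  0.0028] turnfirst
[ 0.62738969 -0.15759957  0.03204989] 0.0348999853518252 [-1.40664055  2.23444884  6.17680638] 5.175
```

```bash
python3 - <<'E'
from h import *
c=shot('top'); im=c['color'].astype(int)
# tray dark mask
mx=im.max(2); sat=mx-im.min(2)
m=((mx<95)&(sat<30)).astype(np.uint8); m[:150]=0;m[245:]=0;m[:,:120]=0;m[:,230:]=0
ys,xs=np.nonzero(m); print(xs.min(),xs.max(),ys.min(),ys.max())
# free strip
g=((mx>150)&(sat<25)).astype(np.uint8); g[:185]=0;g[225:]=0;g[:,:135]=0;g[:,225:]=0
n,l,s,_=cv2.connectedComponentsWithStats(g); i=1+np.argmax(s[1:,4]); q=np.argwhere(l==i)[:,::-1]
W=np.array([px2w(c,*a,.003)[:2] for a in q])*1000
r=cv2.minAreaRect(W.astype(np.float32)); print('strip',r,cv2.boxPoints(r).round(1).tolist())
print('tray px row profile', [(v,xs[ys==v].min(),xs[ys==v].max()) for v in (188,192,215,220,224)])
p,_,_=pose(); R=ori(np.pi/2,np.radians(-50))
_,r0,_=pose(); print('up in tool',r0.inv().apply([0,0,1]).round(3))
E
```

```text
141 205 152 244
strip ((547.3006591796875, 200.33558654785156), (34.918251037597656, 88.29544067382812), 0.2168993502855301) [[529.7000122070312, 244.39999389648438], [530.0, 156.10000610351562], [564.9000244140625, 156.3000030517578], [564.5999755859375, 244.5]]
tray px row profile [(188, np.int64(142), np.int64(183)), (192, np.int64(142), np.int64(181)), (215, np.int64(141), np.int64(170)), (220, np.int64(141), np.int64(168)), (224, np.int64(141), np.int64(167))]
up in tool [ 0.007  0.644 -0.765]
```

>>> carry_out --pt "-0.6 0 0.0097 -0.0115 0 0 0" --pt "-0.6 0 0.0193 -0.023 0 0 0" --pt "-0.6 0 0.0193 -0.023 0 0 0" --pt "-0.6 0 0.0193 -0.023 0 0 0" --pt "-0.6 0 0.0097 -0.0115 0 0 0" --pt "-0.6 0 0 0 0 0 0"

```text
clock: 5.98
tcp_pos: [0.6268, -0.1579, 0.1526]
orientation: [0.342, 0.938, 0.045, 0.021]
wrist_force: [0.1, -0.1, -0.4]
finger_gap: 0.0353
```

```bash
python3 - <<'E'
from h import *
plan(*pick((.547,.10),90,-50,z=.15)); p,r,s=pose(); print(p,s['finger_gap'],s['wrist_force'],s['clock'])
print('turn-only from actual grasp: 90deg about x then')
c=shot('wrist','w3.png')
E
```

```text
turn [ 1.5704e+00 -3.0000e-04  1.0940e-01] deg 90.2 | shift [-0.0798 -0.1638  0.1892] turnfirst
[ 0.62679614 -0.15789789  0.15258967] 0.03534001404406086 [ 0.08869788 -0.08904949 -0.44414948] 5.975
turn-only from actual grasp: 90deg about x then
```

View pics/w3.png

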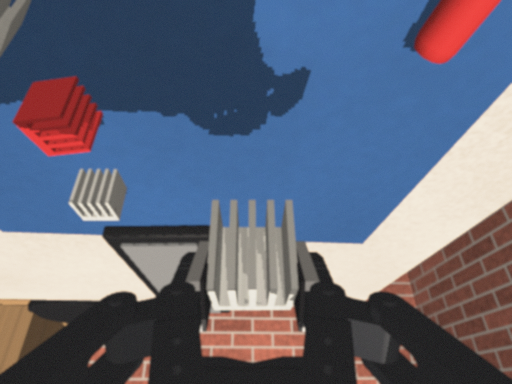

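>>> carry_out --pt "-0.6 0 0 0 0.1745 0 0.0122" --pt "-0.6 0 0 0 0.1745 0 0.0122" --pt "-0.6 0 0 0 0.1745 0 0.0122" --pt "-0.6 0 0 0 0.1745 0 0.0122" --pt "-0.6 0 0 0 0.1745 0 0.0122" --pt "-0.6 0 0 0 0.1745 0 0.0122" --pt "-0.6 0 0 0 0.1745 0 0.0122" --pt "-0.6 0 0 0 0.1745 0 0.0122" --pt "-0.6 0 0 0 0.1745 0 0.0122" --pt "-0.6 -0.0133 -0.0273 0.0315 0 0 0" --pt "-0.6 -0.0133 -0.0273 0.0315 0 0 0" --pt "-0.6 -0.0133 -0.0273 0.0315 0 0 0" --pt "-0.6 -0.0133 -0.0273 0.0315 0 0 0" --pt "-0.6 -0.0133 -0.0273 0.0315 0 0 0" --pt "-0.6 -0.0133 -0.0273 0.0315 0 0 0" --pt "-0.6 0 0 0 0 0 0"

```text
clock: 8.02
tcp_pos: [0.5435, 0.0953, 0.1543]
orientation: [-0.423, 0.906, 0.0, -0.003]
wrist_force: [-0.1, 0.1, -0.0]
finger_gap: 0.0352
```

```bash
python3 - <<'E'
from h import *
plan(*pick((.547,.10),90,-50,z=.15)); p,r,s=pose(); print(p,s['finger_gap'],s['wrist_force'],s['clock'],s['joint_pos'].round(2))
c=shot('wrist','w4.png');np.savez('w4.npz',**c)
E
```

```text
turn [-0.0012  0.0067 -0.0023] deg 0.4 | shift [ 0.0035  0.0003 -0.0036] turnfirst
[0.54354766 0.09530962 0.15434619] 0.035188488100725245 [-0.11815772  0.07156996 -0.00820674] 8.025 [-0.36  0.52 -0.17  1.28  0.8   1.04]
```

View pics/w4.png

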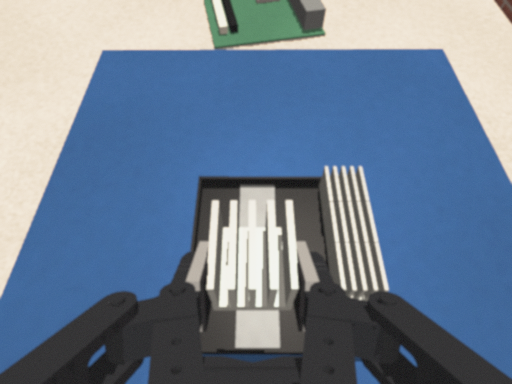

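```bash
python3 - <<'E'
from h import *
c=dict(np.load('w4.npz')); g=c['color'].astype(int).mean(2)
for u in (245,257,270): print(u,list(zip(range(172,196),g[172:196,u].astype(int))))
for v in (192,196,325,340):
    d=np.diff(g[v,225:292]); print(v,225+np.argmax(d)+.5,225+np.argmin(d)+.5)
for v in (220,260):
    print(v,[int(x) for x in g[v,185:205]], [int(x) for x in g[v,300:345]])
E
```

```text
245 [(172, np.int64(120)), (173, np.int64(122)), (174, np.int64(119)), (175, np.int64(115)), (176, np.int64(97)), (177, np.int64(77)), (178, np.int64(53)), (179, np.int64(35)), (180, np.int64(24)), (181, np.int64(27)), (182, np.int64(23)), (183, np.int64(34)), (184, np.int64(55)), (185, np.int64(81)), (186, np.int64(113)), (187, np.int64(155)), (188, np.int64(187)), (189, np.int64(200)), (190, np.int64(197)), (191, np.int64(200)), (192, np.int64(198)), (193, np.int64(197)), (194, np.int64(197)), (195, np.int64(196))]
257 [(172, np.int64(124)), (173, np.int64(125)), (174, np.int64(124)), (175, np.int64(118)), (176, np.int64(98)), (177, np.int64(78)), (178, np.int64(56)), (179, np.int64(39)), (180, np.int64(26)), (181, np.int64(23)), (182, np.int64(26)), (183, np.int64(35)), (184, np.int64(54)), (185, np.int64(81)), (186, np.int64(114)), (187, np.int64(153)), (188, np.int64(188)), (189, np.int64(201)), (190, np.int64(200)), (191, np.int64(200)), (192, np.int64(203)), (193, np.int64(202)), (194, np.int64(201)), (195, np.int64(199))]
270 [(172, np.int64(121)), (173, np.int64(125)), (174,
[... 419 characters left out ...]
199)), (194, np.int64(202)), (195, np.int64(201))]
192 239.5 274.5
196 239.5 274.5
325 235.5 279.5
340 234.5 279.5
220 [120, 119, 117, 116, 115, 119, 119, 114, 101, 78, 63, 51, 39, 37, 50, 62, 65, 66, 66, 66] [83, 79, 81, 79, 80, 79, 81, 81, 79, 79, 78, 79, 80, 81, 80, 81, 81, 78, 71, 62, 37, 33, 42, 64, 79, 80, 80, 82, 83, 82, 86, 132, 199, 233, 235, 218, 158, 104, 84, 83, 109, 162, 216, 232, 227]
260 [56, 52, 53, 57, 53, 55, 71, 110, 149, 173, 180, 182, 178, 178, 182, 180, 178, 181, 176, 160] [162, 177, 181, 179, 181, 178, 178, 180, 178, 178, 173, 151, 111, 71, 55, 54, 56, 54, 54, 54, 52, 51, 54, 58, 62, 59, 41, 45, 67, 76, 82, 81, 78, 81, 82, 84, 100, 152, 215, 236, 235, 215, 152, 96, 80]
```

```bash
python3 - <<'E'
from h import *
c=dict(np.load('w4.npz')); p,r,s=pose()
for u,v in [(239.5,187),(274.5,187),(235.5,325),(279.5,325)]: print('strip',px2w(c,u-.0,v,.003)[:2].round(4))
print('outer wall top',px2w(c,257,177,.015)[:2].round(4),px2w(c,245,177,.015)[:2].round(4), 'inner top',px2w(c,257,180,.015)[:2].round(4))
print('left lip inner/outer',px2w(c,194,220,.015)[:2].round(4),px2w(c,320.5,220,.015)[:2].round(4))
C=p+r.apply([0,-.0035,.0128]); print('block centre pred',C)
for sy in(-20,20):
  for sx in (-18,18): print(sx,sy,w2px(c,C+np.array([sx,sy,17])/1000).round(1))
g=c['color'].astype(int).mean(2)
print([int(x) for x in g[190:215,291]],[int(x) for x in g[190:215,215]],[int(x) for x in g[295:315,291]],[int(x) for x in g[295:315,220]])
print([int(x) for x in g[225,200:225]],[int(x) for x in g[225,282:305]])
E
```

```text
strip [0.5281 0.2427]
strip [0.5652 0.2427]
strip [0.5281 0.1041]
strip [0.5648 0.1042]
outer wall top [0.5466 0.2471] [0.5341 0.2471] inner top [0.5466 0.2433]
left lip inner/outer [0.4862 0.1966] [0.6069 0.1967]
block centre pred [0.54483709 0.10575679 0.14890329]
-18 -20 [210.4 288.8]
18 -20 [303.7 289. ]
-18 20 [216.8 200.5]
18 20 [296.6 200.5]
[75, 69, 74, 74, 71, 69, 73, 72, 86, 133, 190, 227, 232, 233, 233, 233, 234, 234, 235, 234, 236, 236, 236, 237, 237] [62, 64, 64, 64, 63, 66, 64, 63, 76, 122, 187, 227, 233, 234, 233, 233, 234, 234, 234, 235, 235, 234, 234, 234, 235] [114, 119, 116, 115, 117, 114, 113, 112, 111, 113, 111, 107, 105, 103, 94, 91, 88, 86, 86, 85] [226, 230, 231, 229, 229, 233, 237, 238, 237, 238, 235, 213, 160, 119, 112, 99, 82, 75, 75, 73]
[65, 65, 67, 67, 68, 68, 68, 67, 81, 134, 202, 232, 237, 236, 236, 235, 226, 185, 125, 93, 88, 86, 84, 82, 83] [81, 80, 80, 90, 140, 209, 235, 240, 239, 239, 237, 232, 197, 129, 88, 82, 82, 80, 82, 81, 83, 82, 82]
```

```bash
cat >> h.py <<'E'
def place(C,b,adeg=-50,yaw=90):
    R=ori(np.radians(yaw),np.radians(adeg)); return np.array(C)-R.apply(b),R
E
python3 - <<'E'
from h import *
b=[-.002,-.0035,.0128]
plan(*place((.5466,.212,.04),b)); print('axes up,+y in tool',place((0,0,0),b)[1].inv().apply([[0,0,1],[0,1,0]]).round(3))
E
```

```text
turn [-0.0005  0.0046 -0.0021] deg 0.3 | shift [0.0037 0.0151 0.1514] turnfirst
axes up,+y in tool [[-0.    -0.766 -0.643]
 [-0.    -0.643  0.766]]
```

>>> carry_out --pt "-0.6 0.0037 0.003 0.03 -0.0005 0.0046 -0.0021" --pt "-0.6 0 0.003 0.03 0 0 0" --pt "-0.6 0 0.003 0.03 0 0 0" --pt "-0.6 0 0.003 0.03 0 0 0" --pt "-0.6 0 0.003 0.03 0 0 0" --pt "-0.6 0 0 0 0 0 0" --pt "-0.6 0 0 0 0 0 0"

```text
clock: 8.95
tcp_pos: [0.5511, 0.1964, 0.0473]
orientation: [-0.422, 0.906, -0.001, 0.002]
wrist_force: [0.4, -0.3, -0.6]
finger_gap: 0.0353
```

```bash
python3 - <<'E'
from h import *
b=[-.002,-.0035,.0128]
plan(*place((.5466,.212,.02),b)); p,r,s=pose(); print(p+r.apply(b),s['wrist_force'])
E
```

```text
turn [ 0.0005 -0.0039 -0.0009] deg 0.2 | shift [-0.0025  0.0144  0.0166] turnfirst
[0.54915466 0.20850319 0.0417065 ] [ 0.40285404 -0.28455375 -0.598806  ]
```

>>> carry_out --pt "-0.6 -0.0025 0.0031 0.0026 0 -0.0039 0" --pt "-0.6 0 0.0031 0.0026 0 0 0" --pt "-0.6 0 0.0031 0.0026 0 0 0" --pt "-0.6 0 0.0031 0.0026 0 0 0" --pt "-0.6 0 0 0 0 0 0" --pt "-0.6 0 0 0 0 0 0"

```text
clock: 9.7
tcp_pos: [0.5479, 0.1975, 0.0313]
orientation: [-0.422, 0.906, 0.0, -0.0]
wrist_force: [-0.4, 0.2, 0.0]
finger_gap: 0.0353
```

```bash
python3 - <<'E'
from h import *
b=[-.002,-.0035,.0128]
plan(*place((.5466,.212,.02),b)); p,r,s=pose(); print(p+r.apply(b),s['wrist_force'])
E
```

```text
turn [0.0003 0.0006 0.    ] deg 0.0 | shift [0.0007 0.0029 0.0055] turnfirst
[0.54589858 0.20958525 0.02574983] [-0.37275894  0.21761183  0.02573888]
```

>>> carry_out --pt "-0.6 0 0.00115 0.00096 0 0 0" --pt "-0.6 0 0.00115 0.00096 0 0 0" --pt "-0.6 0 0.00115 0.00096 0 0 0" --pt "-0.6 0 0 0 0 0 0" --pt "-0.6 0 0 0 0 0 0"

```text
clock: 10.32
tcp_pos: [0.5479, 0.1975, 0.0268]
orientation: [-0.422, 0.906, 0.0, -0.0]
wrist_force: [-0.0, -0.6, -0.6]
finger_gap: 0.035
```

>>> carry_out --pt "-0.6 0 0.0009 0.00075 0 0 0" --pt "-0.6 0 0.0009 0.00075 0 0 0" --pt "-0.6 0 0 0 0 0 0" --pt "-0.6 0 0 0 0 0 0"

```text
clock: 10.82
tcp_pos: [0.5481, 0.1975, 0.0247]
orientation: [-0.423, 0.906, 0.0, -0.0]
wrist_force: [-0.3, -0.1, 2.4]
finger_gap: 0.0354
```

>>> carry_out --pt "-0.6 0 -0.0018 0.0021 0 0 0" --pt "-0.6 0 -0.0018 0.0021 0 0 0" --pt "-0.6 0 -0.0018 0.0021 0 0 0" --pt "-0.6 0 -0.0018 0.0021 0 0 0" --pt "-0.6 0 0 0 0 0 0" --pt "-0.6 0 0 0 0 0 0"

```text
clock: 11.58
tcp_pos: [0.5479, 0.2089, 0.0247]
orientation: [-0.423, 0.906, 0.0, -0.0]
wrist_force: [0.5, 0.7, 3.2]
finger_gap: 0.035
```

Next I push in 1 mm steps until the wall pushes back.

>>> carry_out --pt "-0.6 0 -0.00065 0.00077 0 0 0" --pt "-0.6 0 -0.00065 0.00077 0 0 0" --pt "-0.6 0 -0.00065 0.00077 0 0 0" --pt "-0.6 0 0 0 0 0 0" --pt "-0.6 0 0 0 0 0 0"

```text
clock: 12.2
tcp_pos: [0.5481, 0.2115, 0.0247]
orientation: [-0.422, 0.906, 0.0, -0.0]
wrist_force: [0.5, -2.2, 5.7]
finger_gap: 0.0355
```

>>> carry_out --pt "-0.6 0 -0.00065 0.00077 0 0 0" --pt "-0.6 0 0 0 0 0 0" --pt "-0.6 0 0 0 0 0 0"

```text
clock: 12.58
tcp_pos: [0.5481, 0.2125, 0.0247]
orientation: [-0.423, 0.906, 0.0, -0.0]
wrist_force: [0.6, -2.2, 5.4]
finger_gap: 0.0353
```

>>> carry_out --pt "-0.6 0 -0.00065 0.00077 0 0 0" --pt "-0.6 0 0 0 0 0 0" --pt "-0.6 0 -0.00065 0.00077 0 0 0" --pt "-0.6 0 0 0 0 0 0" --pt "-0.6 0 0 0 0 0 0"

```text
clock: 13.2
tcp_pos: [0.548, 0.2145, 0.0247]
orientation: [-0.423, 0.906, 0.0, -0.0]
wrist_force: [-0.3, -2.2, 5.6]
finger_gap: 0.0356
```

>>> carry_out --pt "-0.6 0 -0.00065 0.00077 0 0 0" --pt "-0.6 0 0 0 0 0 0" --pt "-0.6 0 0 0 0 0 0"

```text
clock: 13.58
tcp_pos: [0.548, 0.2149, 0.0247]
orientation: [-0.422, 0.907, -0.0, -0.0]
wrist_force: [-1.1, -5.9, 6.0]
finger_gap: 0.035
```

```bash
python3 - <<'E'
from h import *
c=shot('wrist'); np.savez('w5.npz',**c); p,r,s=pose(); print(p,s['wrist_force'],s['ft_torque'])
cv2.imwrite('pics/w5.png',cv2.resize(c['color'][100:340,130:400],None,fx=2.5,fy=2.5,interpolation=cv2.INTER_CUBIC)[:,:,::-1])
E
```

```text
[0.54806221 0.2149293  0.02468279] [ 0.22519112 -7.09601423  6.95857462] [-0.44579953  0.01425839  0.16598218]
```

View pics/w5.png

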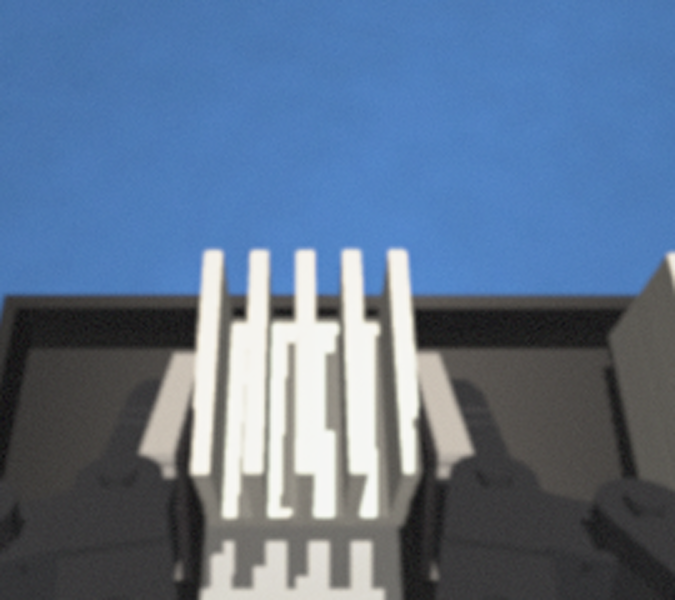

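>>> carry_out --pt "0.3 0 0 0 0 0 0" --pt "0.3 0 0 0 0 0 0" --pt "0.3 0 0 0 0 0 0" --pt "0.3 0 0 0 0 0 0" --pt "0.3 0 0 -0.02 0 0 0" --pt "0.5 0 0 -0.03 0 0 0" --pt "1 0 0 -0.04 0 0 0" --pt "1 0 0 -0.04 0 0 0" --pt "1 0 0 -0.03 0 0 0" --pt "1 0 0 0 0 0 0"

```text
clock: 14.88
tcp_pos: [0.5495, 0.0913, 0.1285]
orientation: [-0.422, 0.907, -0.0, 0.002]
wrist_force: [0.2, 1.1, -0.2]
finger_gap: 0.0854
```

```bash
python3 - <<'E'
from h import *
c=shot('wrist'); np.savez('w6.npz',**c); p,r,s=pose(); print(p,s['wrist_force'],s['clock'])
cv2.imwrite('pics/w6.png',cv2.resize(c['color'],(768,576),interpolation=cv2.INTER_CUBIC)[:,:,::-1])
plan(*pick((.4893,-.3129),94.7,40,d=.0115,back=.1))
E
```

```text
[0.54863386 0.09239527 0.12753809] [-0.85446956 -0.25731945  0.0031024 ] 14.925
turn [-1.5689 -0.0089 -0.0917] deg 90.0 | shift [-0.0923  0.2366  0.2274] turnfirst
```

View pics/w6.png

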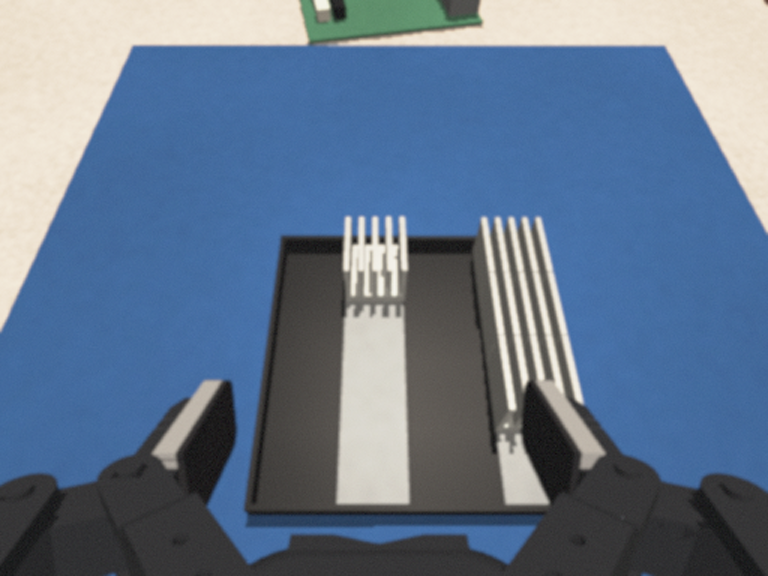

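The first sink stands against the wall and centred on the strip: its base at (345-405,300) matches the strip at 343-405, and its far end lines up with the finished row. Next is C.

>>> carry_out --pt "1 0 0 0 -0.1743 -0.001 -0.0102" --pt "1 0 0 0 -0.1743 -0.001 -0.0102" --pt "1 0 0 0 -0.1743 -0.001 -0.0102" --pt "1 0 0 0 -0.1743 -0.001 -0.0102" --pt "1 0 0 0 -0.1743 -0.001 -0.0102" --pt "1 0 0 0 -0.1743 -0.001 -0.0102" --pt "1 0 0 0 -0.1743 -0.001 -0.0102" --pt "1 0 0 0 -0.1743 -0.001 -0.0102" --pt "1 0 0 0 -0.1743 -0.001 -0.0102" --pt "1 -0.0115 0.0296 0.0284 0 0 0" --pt "1 -0.0115 0.0296 0.0284 0 0 0" --pt "1 -0.0115 0.0296 0.0284 0 0 0" --pt "1 -0.0115 0.0296 0.0284 0 0 0" --pt "1 -0.0115 0.0296 0.0284 0 0 0" --pt "1 -0.0115 0.0296 0.0284 0 0 0" --pt "1 -0.0115 0.0296 0.0284 0 0 0" --pt "1 -0.0115 0.0296 0.0284 0 0 0" --pt "1 0 0 0 0 0 0"

```text
clock: 17.18
tcp_pos: [0.4818, -0.2417, 0.1042]
orientation: [0.341, 0.939, 0.038, 0.013]
wrist_force: [0.3, -0.3, -0.6]
finger_gap: 0.0851
```

```bash
python3 - <<'E'
from h import *
plan(*pick((.4893,-.3129),94.7,40,d=.0115))
c=shot('wrist'); np.savez('w7.npz',**c); p,r,s=pose(); print(p,s['joint_pos'].round(2),s['clock'])
C=np.array([.4893,-.3129,.02])
t=np.array([np.cos(np.radians(94.7)),np.sin(np.radians(94.7)),0]); y=np.cross([0,0,1],t)
im=c['color'].copy()
pts=[C+17*e*t/1000+18*f*y/1000+[0,0,.02] for e,f in((1,1),(1,-1),(-1,-1),(-1,1))]
q=np.array([w2px(c,x) for x in pts]);print(q.round(0).tolist())
cv2.polylines(im,[(q*16).astype(int)],True,(255,0,255),1,cv2.LINE_AA,4)
cv2.imwrite('pics/w7.png',im[:,:,::-1])
E
```

```text
turn [-0.0015  0.0021  0.0001] deg 0.2 | shift [0.0016 0.0007 0.0991] turnfirst
[ 0.48226567 -0.24060161  0.1042852 ] [-0.3   0.24 -0.65  0.38 -0.64  1.09] 17.225
[[229.0, 210.0], [283.0, 210.0], [279.0, 233.0], [232.0, 233.0]]
```

View pics/w7.png

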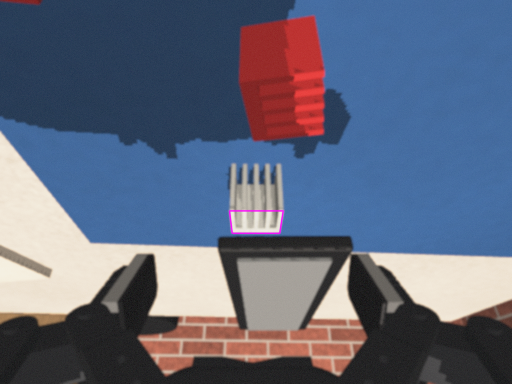

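>>> carry_out --pt "1 0.0016 0.0007 0.025 -0.0015 0.0021 0" --pt "1 0 0 0.025 0 0 0" --pt "1 0 0 0.025 0 0 0" --pt "1 0 0 0.024 0 0 0" --pt "1 0 0 0 0 0 0" --pt "-0.6 0 0 0 0 0 0" --pt "-0.6 0 0 0 0 0 0" --pt "-0.6 0 0 0 0 0 0" --pt "-0.6 0 0 0 0 0 0" --pt "-0.6 0 0 0 0 0 0" --pt "-0.6 0 0 0 0 0 0"

```text
clock: 18.6
tcp_pos: [0.4914, -0.305, 0.0311]
orientation: [0.343, 0.939, 0.04, 0.016]
wrist_force: [-0.3, 3.1, 5.6]
finger_gap: 0.0353
```

```bash
python3 - <<'E'
from h import *
plan(*pick((.4893,-.3129),94.7,40,d=0)); p,r,s=pose(); print(p,s['finger_gap'],s['wrist_force'],s['clock'])
E
```

```text
turn [ 0.002  -0.0034  0.0009] deg 0.2 | shift [-0.0027 -0.0012  0.0134] turnfirst
[ 0.49138531 -0.3050249   0.03107908] 0.03532676627447364 [-0.28880208  3.10928371  5.59778154] 18.6
```

>>> carry_out --pt "-0.6 0 0.0097 -0.0115 0 0 0" --pt "-0.6 0 0.0193 -0.023 0 0 0" --pt "-0.6 0 0.0193 -0.023 0 0 0" --pt "-0.6 0 0.0193 -0.023 0 0 0" --pt "-0.6 0 0.0097 -0.0115 0 0 0" --pt "-0.6 0 0 0 0 0 0"

```text
clock: 19.35
tcp_pos: [0.4911, -0.3051, 0.1515]
orientation: [0.342, 0.939, 0.039, 0.016]
wrist_force: [0.6, 0.2, -2.1]
finger_gap: 0.0356
```

```bash
python3 - <<'E'
from h import *
plan(*place((.5466,.172,.09),[-.0025,-.0012,.0134])); p,r,s=pose(); print(p,s['finger_gap'],s['wrist_force'],s['clock'])
E
```

```text
turn [1.5713 0.0052 0.0939] deg 90.2 | shift [ 0.058  -0.2584  0.3916] turnfirst
[ 0.49111779 -0.30512617  0.1514807 ] 0.03557361600575485 [ 0.60447068  0.20774478 -2.11429853] 19.35
```

>>> carry_out --pt "-0.6 0 0 0 0.1746 0.0006 0.0104" --pt "-0.6 0 0 0 0.1746 0.0006 0.0104" --pt "-0.6 0 0 0 0.1746 0.0006 0.0104" --pt "-0.6 0 0 0 0.1746 0.0006 0.0104" --pt "-0.6 0 0 0 0.1746 0.0006 0.0104" --pt "-0.6 0 0 0 0.1746 0.0006 0.0104" --pt "-0.6 0 0 0 0.1746 0.0006 0.0104" --pt "-0.6 0 0 0 0.1746 0.0006 0.0104" --pt "-0.6 0 0 0 0.1746 0.0006 0.0104" --pt "-0.6 0.0058 -0.0258 0.0392 0 0 0" --pt "-0.6 0.0058 -0.0258 0.0392 0 0 0" --pt "-0.6 0.0058 -0.0258 0.0392 0 0 0" --pt "-0.6 0.0058 -0.0258 0.0392 0 0 0" --pt "-0.6 0.0058 -0.0258 0.0392 0 0 0" --pt "-0.6 0.0058 -0.0258 0.0392 0 0 0" --pt "-0.6 0.0058 -0.0258 0.0392 0 0 0" --pt "-0.6 0.0058 -0.0258 0.0392 0 0 0" --pt "-0.6 0.0058 -0.0258 0.0392 0 0 0" --pt "-0.6 0.0058 -0.0258 0.0392 0 0 0" --pt "-0.6 0 0 0 0 0 0"

```text
clock: 21.85
tcp_pos: [0.546, 0.1646, 0.0947]
orientation: [-0.423, 0.906, 0.002, -0.003]
wrist_force: [-0.3, -0.4, -0.5]
finger_gap: 0.0348
```

```bash
python3 - <<'E'
from h import *
b=[-.0025,-.0012,.0134]
plan(*place((.5466,.172,.028),b)); p,r,s=pose(); print(p+r.apply(b),s['finger_gap'],s['wrist_force'],s['clock'])
c=shot('wrist'); np.savez('w8.npz',**c)
C=p+r.apply(b)
for sy in(-20,20): print([w2px(c,C+np.array([sx,sy,17])/1000).round(1).tolist() for sx in (-18,18)])
g=c['color'].astype(int).mean(2); 
rows=[190,200,210,220]
v=int(w2px(c,C+[0,.01,.017])[1]); l=g[v,190:320]; print(v,190+np.nonzero(l>200)[0])
E
```

```text
turn [-0.0013  0.0071  0.0001] deg 0.4 | shift [0.0031 0.0476 0.0351] turnfirst
[0.54339107 0.17565808 0.08704264] 0.03483864975122366 [-0.30736024 -0.39369017 -0.53265243] 21.85
[[201.3, 288.9], [293.0, 289.3]]
[[209.1, 201.9], [287.7, 202.1]]
221 [212 213 214 215 216 217 230 231 232 233 234 235 236 239 240 241 242 243
 244 245 246 247 248 249 250 251 252 253 254 255 256 257 258 259 260 261
 268 269 270 271 272 273 274 279 280 281 282 286 287 288 289 290 291 292]
```

>>> carry_out --pt "-0.6 0.002 0.0119 0.0088 -0.0013 0.0071 0" --pt "-0.6 0 0.0119 0.0088 0 0 0" --pt "-0.6 0 0.0119 0.0088 0 0 0" --pt "-0.6 0 0.0119 0.0088 0 0 0" --pt "-0.6 0 0 0 0 0 0" --pt "-0.6 0 0 0 0 0 0"

```text
clock: 22.65
tcp_pos: [0.5504, 0.1577, 0.0372]
orientation: [-0.423, 0.906, -0.002, 0.002]
wrist_force: [-0.1, 1.0, -1.1]
finger_gap: 0.0353
```

```bash
python3 - <<'E'
from h import *
b=[-.0015,-.0012,.0134]
plan(*place((.5466,.178,.02),b)); p,r,s=pose(); print(p+r.apply(b),s['finger_gap'],s['wrist_force'],s['clock'])
E
```

```text
turn [ 0.0002 -0.0055 -0.0015] deg 0.3 | shift [-0.0023  0.0014  0.0132] turnfirst
[0.54900006 0.16878085 0.0294991 ] 0.03525907044559284 [-0.05912626  1.02145313 -1.0758196 ] 22.65
```

>>> carry_out --pt "-0.6 -0.0023 0.0007 0.0032 0 -0.0055 -0.0015" --pt "-0.6 0 0.0007 0.0032 0 0 0" --pt "-0.6 0 0.0008 0.0033 0 0 0" --pt "-0.6 0 0 0 0 0 0" --pt "-0.6 0 0.0008 0.0006 0 0 0" --pt "-0.6 0 0 0 0 0 0"

```text
clock: 23.4
tcp_pos: [0.548, 0.1637, 0.0282]
orientation: [-0.422, 0.906, 0.0, 0.0]
wrist_force: [0.5, -0.5, 1.0]
finger_gap: 0.0352
```

>>> carry_out --pt "-0.6 0 0.0008 0.0006 0 0 0" --pt "-0.6 0 0 0 0 0 0" --pt "-0.6 0 0 0 0 0 0"

```text
clock: 23.78
tcp_pos: [0.5481, 0.1637, 0.0272]
orientation: [-0.422, 0.906, 0.0, 0.0]
wrist_force: [-0.6, -0.2, -0.1]
finger_gap: 0.0353
```

>>> carry_out --pt "-0.6 0 0.0008 0.0006 0 0 0" --pt "-0.6 0 0 0 0 0 0" --pt "-0.6 0 0 0 0 0 0"

```text
clock: 24.15
tcp_pos: [0.5482, 0.1638, 0.0272]
orientation: [-0.423, 0.906, -0.0, 0.0]
wrist_force: [-2.1, -0.4, 5.2]
finger_gap: 0.0353
```

>>> carry_out --pt "-0.6 0 -0.0019 0.0023 0 0 0" --pt "-0.6 0 -0.0019 0.0023 0 0 0" --pt "-0.6 0 -0.0019 0.0023 0 0 0" --pt "-0.6 0 0 0 0 0 0" --pt "-0.6 0 0 0 0 0 0"

```text
clock: 24.78
tcp_pos: [0.5489, 0.1727, 0.0272]
orientation: [-0.423, 0.906, 0.0, 0.001]
wrist_force: [1.8, -0.9, 6.2]
finger_gap: 0.035
```

>>> carry_out --pt "-0.6 0 -0.00065 0.00077 0 0 0" --pt "-0.6 0 0 0 0 0 0" --pt "-0.6 0 -0.00065 0.00077 0 0 0" --pt "-0.6 0 0 0 0 0 0" --pt "-0.6 0 0 0 0 0 0"

```text
clock: 25.4
tcp_pos: [0.549, 0.1744, 0.0271]
orientation: [-0.423, 0.906, 0.0, 0.001]
wrist_force: [0.4, -3.1, 7.8]
finger_gap: 0.0354
```

>>> carry_out --pt "-0.6 0 -0.00065 0.00077 0 0 0" --pt "-0.6 0 0 0 0 0 0" --pt "-0.6 0 0 0 0 0 0"

```text
clock: 25.78
tcp_pos: [0.549, 0.1753, 0.0271]
orientation: [-0.423, 0.906, 0.0, 0.001]
wrist_force: [0.2, -3.0, 6.8]
finger_gap: 0.0353
```

>>> carry_out --pt "-0.6 0 -0.00065 0.00077 0 0 0" --pt "-0.6 0 0 0 0 0 0" --pt "-0.6 0 -0.00065 0.00077 0 0 0" --pt "-0.6 0 0 0 0 0 0" --pt "-0.6 0 0 0 0 0 0"

```text
clock: 26.4
tcp_pos: [0.549, 0.176, 0.0272]
orientation: [-0.422, 0.907, -0.001, 0.001]
wrist_force: [-3.7, -12.4, 11.5]
finger_gap: 0.0354
```

```bash
python3 - <<'E'
from h import *
c=shot('wrist'); np.savez('w9.npz',**c); p,r,s=pose(); print(p,s['wrist_force'])
g=c['color'].astype(int).mean(2)
for u in (215,252,290): print(u,[int(x) for x in g[160:260,u]])
E
```

```text
[0.54901765 0.17598527 0.0271574 ] [ -3.09984206 -12.48046926  11.18281928]
215 [229, 230, 230, 232, 232, 233, 234, 234, 234, 235, 235, 235, 235, 235, 236, 236, 236, 235, 236, 236, 236, 237, 236, 237, 237, 237, 237, 237, 237, 237, 238, 237, 238, 238, 238, 237, 238, 238, 238, 239, 238, 238, 238, 237, 237, 237, 236, 236, 236, 237, 236, 237, 237, 237, 237, 237, 238, 237, 236, 238, 237, 237, 238, 238, 238, 238, 239, 238, 238, 239, 238, 238, 239, 240, 239, 239, 238, 238, 239, 238, 238, 238, 238, 238, 236, 237, 238, 238, 237, 237, 238, 237, 235, 233, 232, 231, 229, 226, 225, 220]
252 [223, 222, 221, 222, 221, 219, 220, 220, 222, 224, 229, 233, 236, 237, 238, 237, 238, 238, 238, 238, 239, 238, 239, 238, 238, 239, 239, 239, 239, 240, 239, 239, 239, 240, 240, 240, 240, 240, 240, 240, 240, 240, 240, 240, 240, 239, 239, 239, 239, 238, 238, 239, 239, 239, 239, 239, 239, 240, 239, 240, 240, 240, 240, 240, 240, 241, 241, 241, 241, 241, 241, 241, 241, 241, 241, 241, 241, 241, 241, 241, 241, 241, 241, 242, 242, 242, 242, 242, 242, 242, 242, 242, 242, 242, 242, 242, 242, 242, 242, 242]
290 [107, 82, 65, 62, 52, 35, 28, 26, 28, 24, 30, 28, 27, 29, 26, 33, 28, 30, 35, 36, 43, 56, 70, 73, 76, 80, 82, 81, 85, 87, 92, 96, 100, 104, 105, 110, 117, 121, 128, 137, 140, 143, 147, 158, 192, 225, 235, 237, 238, 239, 239, 240, 240, 240, 240, 240, 240, 240, 240, 240, 241, 240, 241, 241, 241, 241, 241, 241, 241, 241, 241, 242, 241, 241, 241, 241, 241, 241, 241, 242, 241, 241, 242, 242, 242, 242, 242, 242, 242, 242, 242, 243, 242, 242, 242, 242, 242, 242, 242, 242]
```

Contact with the first sink came at the predicted place. I'll release and retreat.

>>> carry_out --pt "0.3 0 0 0 0 0 0" --pt "0.3 0 0 0 0 0 0" --pt "0.3 0 0 0 0 0 0" --pt "0.3 0 0 0 0 0 0" --pt "0.3 0 0 -0.02 0 0 0" --pt "0.5 0 0 -0.03 0 0 0" --pt "1 0 0 -0.04 0 0 0" --pt "1 0 0 -0.04 0 0 0" --pt "1 0 0 -0.03 0 0 0" --pt "1 0 0 0 0 0 0"

```text
clock: 27.7
tcp_pos: [0.5494, 0.0534, 0.1299]
orientation: [-0.422, 0.907, -0.0, 0.002]
wrist_force: [-0.3, 0.3, -0.6]
finger_gap: 0.0856
```

```bash
python3 - <<'E'
from h import *
c=shot('wrist','w10.png'); p,r,s=pose(); print(p,s['clock'],s['joint_pos'].round(2))
plan(*pick((.4809,-.1241),50.9,35,d=.0125,back=.11))
E
```

```text
[0.54855761 0.05457249 0.12902771] 27.75 [-0.43  0.58 -0.15  1.3   0.77  0.96]
turn [-1.4207  0.0959  0.7396] deg 91.9 | shift [0.0602 0.086  0.0708] turnfirst
```

View pics/w10.png

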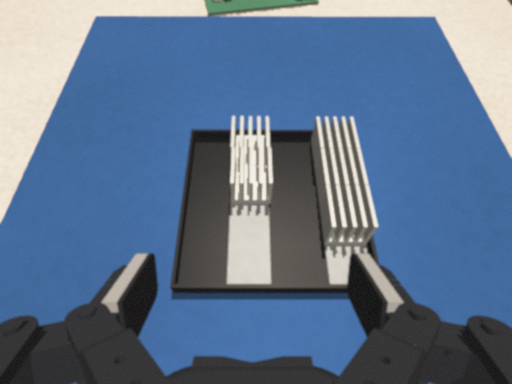

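>>> carry_out --pt "1 0 0 0 -0.1579 0.0107 0.0822" --pt "1 0 0 0 -0.1579 0.0107 0.0822" --pt "1 0 0 0 -0.1579 0.0107 0.0822" --pt "1 0 0 0 -0.1579 0.0107 0.0822" --pt "1 0 0 0 -0.1579 0.0107 0.0822" --pt "1 0 0 0 -0.1579 0.0107 0.0822" --pt "1 0 0 0 -0.1579 0.0107 0.0822" --pt "1 0 0 0 -0.1579 0.0107 0.0822" --pt "1 0 0 0 -0.1579 0.0107 0.0822" --pt "1 0.015 0.0215 0.0177 0 0 0" --pt "1 0.015 0.0215 0.0177 0 0 0" --pt "1 0.015 0.0215 0.0177 0 0 0" --pt "1 0.015 0.0215 0.0177 0 0 0" --pt "1 0 0 0 0 0 0"

```text
clock: 29.5
tcp_pos: [0.5233, -0.0694, 0.1191]
orientation: [0.284, 0.899, -0.319, -0.102]
wrist_force: [0.8, 0.3, 0.4]
finger_gap: 0.0853
```

```bash
python3 - <<'E'
from h import *
plan(*pick((.4809,-.1241),50.9,35,d=.0125)); p,r,s=pose(); print(p,s['clock'],s['joint_pos'].round(2))
c=shot('wrist'); u=w2px(c,[.4809,-.1241,.04]); print(u)
face(c,u,k=.85)
c=shot('top'); im=c['color'].astype(int)
m=((im[...,0]>90)&(im[...,2]>90)&(im[...,1]<im[...,0]-40)).astype(np.uint8); n,l,s_,cc=cv2.connectedComponentsWithStats(m)
for i in range(1,n):
    if s_[i,4]>40: print('purple',cc[i],px2w(c,*cc[i],.03)[:2])
E
```

```text
turn [0.0015 0.0021 0.0006] deg 0.2 | shift [ 0.0016 -0.0002  0.1084] turnfirst
[ 0.52328581 -0.06936942  0.11913663] 29.5 [-0.04  0.63  0.05  1.4  -0.48  2.31]
[253.8726182  213.93617417]
n 1985 centre [ 488.9 -114.7] size [55.2 35.2] ang 51.1 box [[457.79998779296875, -125.0999984741211], [485.29998779296875, -147.1999969482422], [519.9000244140625, -104.30000305175781], [492.5, -82.19999694824219]] px [[231.5, 225.0], [277.0, 225.0], [281.8, 179.0], [226.9, 179.0]]
```

>>> carry_out --pt "1 0.0016 -0.0002 0.027 0.0015 0.0021 0.0006" --pt "1 0 0 0.027 0 0 0" --pt "1 0 0 0.027 0 0 0" --pt "1 0 0 0.027 0 0 0" --pt "1 0 0 0 0 0 0" --pt "-0.6 0 0 0 0 0 0" --pt "-0.6 0 0 0 0 0 0" --pt "-0.6 0 0 0 0 0 0" --pt "-0.6 0 0 0 0 0 0" --pt "-0.6 0 0 0 0 0 0" --pt "-0.6 0 0 0 0 0 0"

```text
clock: 30.98
tcp_pos: [0.488, -0.1179, 0.0326]
orientation: [0.283, 0.899, -0.319, -0.099]
wrist_force: [1.2, 2.3, 5.8]
finger_gap: 0.0353
```

```bash
python3 - <<'E'
from h import *
plan(*pick((.4809,-.1241),50.9,35,d=0)); p,r,s=pose(); print(p,s['finger_gap'],s['wrist_force'],s['clock'],'up',r.inv().apply([0,0,.09]).round(4))
E
```

```text
turn [-0.0018 -0.0039 -0.0001] deg 0.2 | shift [-0.0016  0.0004  0.0157] turnfirst
[ 0.48803687 -0.11791728  0.03264137] 0.03525454038140342 [1.1655539  2.33608686 5.80451016] 30.975 up [ 0.0003  0.0515 -0.0738]
```

>>> carry_out --pt "-0.6 0 0.0075 -0.0108 0 0 0" --pt "-0.6 0 0.0172 -0.0246 0 0 0" --pt "-0.6 0 0.0172 -0.0246 0 0 0" --pt "-0.6 0 0.0172 -0.0246 0 0 0" --pt "-0.6 0 0.0075 -0.0108 0 0 0" --pt "-0.6 0 0 0 0 0 0"

```text
clock: 31.72
tcp_pos: [0.4874, -0.1179, 0.1487]
orientation: [0.283, 0.899, -0.319, -0.099]
wrist_force: [0.5, -0.1, -1.5]
finger_gap: 0.0353
```

```bash
python3 - <<'E'
from h import *
plan(*place((.5466,.128,.09),[-.0015,.0004,.0157],adeg=-55)); p,r,s=pose(); print(p,s['finger_gap'],s['wrist_force'],s['clock'])
E
```

```text
turn [ 1.5034 -0.1346 -0.7414] deg 96.4 | shift [ 0.0607 -0.0933  0.2194] turnfirst
[ 0.48742303 -0.11785777  0.14873952] 0.035293995836926856 [ 0.54274741 -0.11363823 -1.48202218] 31.725
```

>>> carry_out --pt "-0.6 0 0 0 0.1503 -0.0135 -0.0741" --pt "-0.6 0 0 0 0.1503 -0.0135 -0.0741" --pt "-0.6 0 0 0 0.1503 -0.0135 -0.0741" --pt "-0.6 0 0 0 0.1503 -0.0135 -0.0741" --pt "-0.6 0 0 0 0.1503 -0.0135 -0.0741" --pt "-0.6 0 0 0 0.1503 -0.0135 -0.0741" --pt "-0.6 0 0 0 0.1503 -0.0135 -0.0741" --pt "-0.6 0 0 0 0.1503 -0.0135 -0.0741" --pt "-0.6 0 0 0 0.1503 -0.0135 -0.0741" --pt "-0.6 0 0 0 0.1503 -0.0135 -0.0741" --pt "-0.6 0.0101 -0.0155 0.0366 0 0 0" --pt "-0.6 0.0101 -0.0155 0.0366 0 0 0" --pt "-0.6 0.0101 -0.0155 0.0366 0 0 0" --pt "-0.6 0.0101 -0.0155 0.0366 0 0 0" --pt "-0.6 0.0101 -0.0155 0.0366 0 0 0" --pt "-0.6 0.0101 -0.0155 0.0366 0 0 0" --pt "-0.6 0 0 0 0 0 0" --pt "-0.6 0 0 0 0 0 0"

```text
clock: 33.98
tcp_pos: [0.5468, 0.1155, 0.0974]
orientation: [-0.462, 0.887, -0.001, -0.002]
wrist_force: [-1.1, -0.1, -0.5]
finger_gap: 0.0352
```

```bash
python3 - <<'E'
from h import *
b=[-.0015,.0004,.0157]
plan(*place((.5466,.130,.03),b,-55)); p,r,s=pose(); print(p,p+r.apply(b),s['finger_gap'],s['clock'],s['joint_pos'].round(2))
print('up,+y',r.inv().apply([[0,0,1],[0,1,0]]).round(3))
E
```

```text
turn [ 0.      0.0028 -0.0031] deg 0.2 | shift [0.0013 0.0465 0.0348] turnfirst
[0.54681299 0.11548942 0.09735469] [0.5452681  0.12811949 0.0880276 ] 0.035216683120038506 33.975 [-0.35  0.62 -0.22  1.18  0.88  1.  ]
up,+y [[-0.004 -0.819 -0.574]
 [ 0.001 -0.574  0.819]]
```

>>> carry_out --pt "-0.6 0.0013 0.0116 0.0087 0 0.0028 -0.0031" --pt "-0.6 0 0.0116 0.0087 0 0 0" --pt "-0.6 0 0.0116 0.0087 0 0 0" --pt "-0.6 0 0.0116 0.0087 0 0 0" --pt "-0.6 0 0 0 0 0 0" --pt "-0.6 0 0 0 0 0 0"

```text
clock: 34.72
tcp_pos: [0.5489, 0.1173, 0.0403]
orientation: [-0.462, 0.887, 0.0, 0.001]
wrist_force: [-0.5, -0.9, -0.4]
finger_gap: 0.035
```

```bash
python3 - <<'E'
from h import *
b=[-.0015,.0004,.0157]
plan(*place((.5466,.134,.022),b,-55)); p,r,s=pose(); print(p,p+r.apply(b),s['wrist_force'])
E
```

```text
turn [-0.0001 -0.0015  0.0011] deg 0.1 | shift [-0.0008  0.005   0.0084] turnfirst
[0.54893901 0.11734282 0.04025051] [0.5474627  0.12997576 0.0309162 ] [-0.54374718 -0.85259363 -0.3768561 ]
```

>>> carry_out --pt "-0.6 -0.0008 0.0017 0.0028 0 -0.0015 0.0011" --pt "-0.6 0 0.0017 0.0028 0 0 0" --pt "-0.6 0 0.0016 0.0028 0 0 0" --pt "-0.6 0 0 0 0 0 0" --pt "-0.6 0 0.0008 0.0006 0 0 0" --pt "-0.6 0 0 0 0 0 0" --pt "-0.6 0 0 0 0 0 0"

```text
clock: 35.6
tcp_pos: [0.5481, 0.1213, 0.0303]
orientation: [-0.462, 0.887, 0.0, 0.0]
wrist_force: [0.3, -0.4, -1.2]
finger_gap: 0.0351
```

>>> carry_out --pt "-0.6 0 0.0008 0.0006 0 0 0" --pt "-0.6 0 0 0 0 0 0" --pt "-0.6 0 0 0 0 0 0"

```text
clock: 35.98
tcp_pos: [0.5481, 0.1214, 0.0293]
orientation: [-0.462, 0.887, 0.0, 0.0]
wrist_force: [-0.0, 0.8, -0.5]
finger_gap: 0.0349
```

>>> carry_out --pt "-0.6 0 0.0008 0.0006 0 0 0" --pt "-0.6 0 0 0 0 0 0" --pt "-0.6 0 0 0 0 0 0"

```text
clock: 36.35
tcp_pos: [0.5482, 0.1215, 0.0287]
orientation: [-0.462, 0.887, -0.0, 0.0]
wrist_force: [-2.0, -1.0, 4.9]
finger_gap: 0.035
```

>>> carry_out --pt "-0.6 0 -0.0019 0.0027 0 0 0" --pt "-0.6 0 -0.0019 0.0027 0 0 0" --pt "-0.6 0 -0.0019 0.0027 0 0 0" --pt "-0.6 0 0 0 0 0 0" --pt "-0.6 0 -0.0006 0.0008 0 0 0" --pt "-0.6 0 0 0 0 0 0" --pt "-0.6 0 0 0 0 0 0"

```text
clock: 37.22
tcp_pos: [0.5486, 0.1322, 0.0287]
orientation: [-0.462, 0.887, 0.0, 0.001]
wrist_force: [0.1, -1.1, 4.6]
finger_gap: 0.0349
```

>>> carry_out --pt "-0.6 0 -0.0006 0.0008 0 0 0" --pt "-0.6 0 0 0 0 0 0" --pt "-0.6 0 -0.0006 0.0008 0 0 0" --pt "-0.6 0 0 0 0 0 0" --pt "-0.6 0 0 0 0 0 0"

```text
clock: 37.85
tcp_pos: [0.5485, 0.1341, 0.0287]
orientation: [-0.462, 0.887, 0.0, 0.001]
wrist_force: [-0.4, -2.5, 4.8]
finger_gap: 0.0351
```

>>> carry_out --pt "-0.6 0 -0.0006 0.0008 0 0 0" --pt "-0.6 0 0 0 0 0 0" --pt "-0.6 0 -0.0006 0.0008 0 0 0" --pt "-0.6 0 0 0 0 0 0" --pt "-0.6 0 0 0 0 0 0"

```text
clock: 38.48
tcp_pos: [0.5485, 0.1345, 0.0287]
orientation: [-0.461, 0.888, -0.001, 0.001]
wrist_force: [-3.7, -13.6, 9.7]
finger_gap: 0.0354
```

Firm contact. I'll release, retreat and take the last look.

>>> carry_out --pt "0.3 0 0 0 0 0 0" --pt "0.3 0 0 0 0 0 0" --pt "0.3 0 0 0 0 0 0" --pt "0.3 0 0 0 0 0 0" --pt "0.3 0 0 -0.02 0 0 0" --pt "0.5 0 0 -0.03 0 0 0" --pt "1 0 0 -0.04 0 0 0" --pt "1 0 -0.02 -0.04 0 0 0" --pt "1 0 -0.02 -0.03 0 0 0" --pt "1 0 0 0 0 0 0"

```text
clock: 39.72
tcp_pos: [0.5495, 0.0268, 0.155]
orientation: [-0.461, 0.888, 0.0, 0.002]
wrist_force: [-0.6, -0.3, 0.3]
finger_gap: 0.0854
```

```bash
python3 - <<'E'
from h import *
c=shot('wrist'); p,r,s=pose(); print(p,s['clock'],s['wrist_force'])
cv2.imwrite('pics/fin.png',cv2.resize(c['color'][60:360,130:430],None,fx=2,fy=2,interpolation=cv2.INTER_CUBIC)[:,:,::-1]); np.savez('fin.npz',**c)
E
```

```text
[0.54870977 0.02756146 0.15351626] 39.775 [ 0.24841135  1.18759276 -0.25291455]
```

View pics/fin.png

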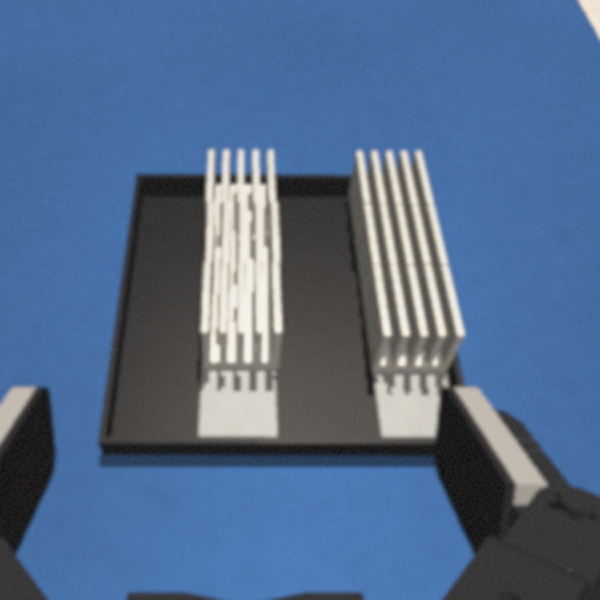

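```bash
python3 -c "
from h import *
print(env.hand_in())"
```

```text
the job is handed in; nothing more can be done
None
```

All three silver heat sinks now stand base down, fins up, on the free strip, and I handed the job in at about 40 s of the 72 s allowed. I took them leaning one way, turned each 90° about the grip axis, set it down on the tray floor, and slid it along until it met the wall or the sink before it.

**Seating:** each one met firm resistance: about 7 N at the wall, then 12 N and 14 N against the previous sink. The tool stopped 39 mm (first to second) and 41.5 mm (second to third) apart. After allowing for how each was gripped, this fits touching 40 mm blocks.

**Last picture:** the new row is straight, parallel to the finished row and free of visible gaps. Its far end lines up with the finished row's, and its near end is within about 1 mm. The third sink sits about 1–1.5 mm towards the finished row from the strip's centre, inside the 5 mm limit.

**Left alone:** the finished row looked undisturbed in that picture, and the gripper was clear and open. I did not move near the screwdriver after the first pick, but I took no final picture of it or of the red and purple look-alikes.

**Disagreement:** the cameras put the end wall at y = 0.243–0.244 m, while contact suggested about 0.247 m. I went by the contact.

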